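# Drive the stuck cell out of the battery housing

### The job

The short battery cell is jammed inside one of the two bores of the aluminium battery housing (the other holds a good long cell, which sticks out). Take the drift from its wooden rest and push the cell out with it, entering by the lipped end, until the whole cell lies clear of the bore on the open saddle; then lay the cell on its side in the grey tray and put the drift back on its rest as you found it. Leave the long cell and the other things on the bench where they are.

Things in the scene. Friction and masses are not known exactly. Their poses are not given: they have to be found in the camera images.
- housing: Fixed aluminium block, 150 (x) by 90 (y) by 96 mm high, origin on the bench below its middle, z up. Two bores 36 mm across run through it along y, at x = -35 and +35 mm, axes 65 mm above the bench. At the -y face a lip 8 mm deep narrows each to 30 mm, so cells leave only by the +y face. A hidden spring leaf clamps each cell: it slides at a push of 5 to 15 N and stays put.
- bore_near (a point): Centre of the lipped 30 mm mouth of the bore at x = -35 mm of the housing, in its -y face (y = -45 mm), 65 mm above the bench; axes as the housing's, +y points into the bore.
- bore_far (a point): The same for the bore at x = +35 mm of the housing.
- saddle_near (a point): Middle of the open saddle that continues bore_near beyond the +y face (housing y = 45 to 140 mm), level with the rail tops, 48 mm above the bench; axes as the housing's. Two rails, 26 mm over their outer sides, on a 10 mm plate; a stop plate at the far end rises to 58 mm. A cell slid onto it lies about 1 mm lower than in the bore (centre 63 mm above the bench).
- saddle_far (a point): The same for bore_far's saddle, 70 mm away.
- cell_centre (a point): Centre of the jammed short cell: plain dark metal cylinder, 34 mm across, 62 mm long (with a 2 mm nub at its +y end), about 140 g, its axis along its y. It starts wholly sunk in either bore, on the bore's floor (centre 64 mm above the bench), y along the housing's y, its centre from 4 mm to the -y side to 8 mm to the +y side of the housing's middle.
- long_cell_end (a point): Centre of the +y end of the good long cell in the other bore, a plain dark metal cylinder 34 mm in diameter and 92 mm long, its axis its y axis; this end stands 10 to 22 mm proud of the housing's +y face. To be left alone.
- drift_grip (a point): Grip point of the drift, on its axis; x points along the rod to its nose, z up. Square black handle, 26 by 26 mm, from 50 mm behind to 26 mm ahead of this point; then a round guard, 40 mm across, 6 mm thick; then a steel nose, 22 mm across, 110 mm long. About 400 g, balanced 10 mm ahead. It starts level on its rest, axis 60 mm above the bench, flats upright.
- drift_tip (a point): Centre of the flat end of the drift's nose, 142 mm ahead of drift_grip; same axes.
- rest: Fixed wooden rest, origin on the bench, x along the lying drift to its nose. Base 180 by 60 mm, 8 mm thick. Rear notch at x = -36 to -22 mm carries the handle: floor 47 mm up, 33 mm wide, 5 mm cheeks to 59 mm. Front notch at x = 100 to 114 mm carries the nose: floor 49 mm up, 29 mm wide, cheeks to 61 mm. With the drift home, drift_grip is at (12, 0, 60) mm here.
- tray_in (a point): Centre of the inner floor of the grey open tray, fixed to the bench, 170 mm (x) by 140 mm (y) outside, 160 by 130 mm inside, floor 5 mm thick, rim 42 mm above the bench.
- meter: Bystander: yellow multimeter lying on its back, 90 by 180 mm, 48 mm high; origin centre of its underside.
- pot: Bystander: blue plastic cup, 72 mm across, 85 mm high; origin centre of its underside.
- transformer: Bystander: small mains transformer, 90 by 78 mm, 57 mm high; origin centre of its underside.
- screwdriver: Bystander: screwdriver with a red handle, lying on the bench along its x, about 160 mm long.
Things that resemble listed ones, but are neither listed nor needed, are in the scene too. What is shaped like the rest but green or red is not meant. There is more than one size of the part that bears drift_grip; the job needs the larger.

How it is judged (in metres and radians):
On the way, in this order (a step that is already met when the one before it is completed fails the run):
1. the drift's nose presses on the short cell inside its bore, from the lipped end (contact force between drift and cell above 1.5 N and y of drift_tip in the frame of housing between -0.05 and 0 m), for 0.04 s.
2. the whole short cell is out of the bore and lies on the saddle (y of cell_centre in the frame of housing above 0.0745 m and z of cell_centre in the frame of housing between 0.055 and 0.07 m), for 0.1 s.
At the end, for the whole second after the job is handed in: The short cell lies on its side on the tray's floor, wholly inside the tray, at rest; the drift lies level in both notches of its rest, nose the same way as at the start, within 15 mm along and 8 mm across its first place, at rest; the long cell is within 8 mm of where it was (x of cell_centre in the frame of tray_in between -0.066 and 0.066 m and y of cell_centre in the frame of tray_in between -0.052 and 0.052 m and z of cell_centre in the frame of tray_in between 0.01 and 0.024 m and linear speed of each of cell, drift below 0.03 m/s and x of drift_grip in the frame of rest between -0.003 and 0.027 m and y of drift_grip in the frame of rest between -0.008 and 0.008 m and z of drift_grip in the frame of rest between 0.055 and 0.065 m and y of drift_tip in the frame of rest between -0.01 and 0.01 m and z of drift_tip in the frame of rest between 0.055 and 0.065 m and x of drift_tip in the frame of rest above 0.1 m and distance of long_cell_end from where it was at the start of the episode below 0.008 m); the robot touches nothing.
It fails at once if the long cell is shifted by more than 8 mm (distance of long_cell_end from where it was at the start of the episode above 0.008 m).
It fails at once if a bystander (meter, cup, transformer or screwdriver) is shifted by more than 25 mm (distance of any of meter, pot, transformer, screwdriver from where it was at the start of the episode above 0.025 m).
It also fails if it takes over 69 s, if anything falls off the work surface, if the arm or the gripper's body presses on something with over 40 N, if the wrist force passes 120 N, or if a joint passes its speed limit or range.

### The arm

A 6-joint arm with a two-finger parallel gripper is mounted at the origin on the work surface. World frame = base frame: x ahead of the robot, y to its left, z up, the work surface at z = 0. Lengths are in mm, angles in rad, forces in N, time in s.
With the tool pointing down it reaches from about 350 to 775 mm from the base axis. Payload 7.3 kg.
Tool frame: the origin (TCP) lies at the very end of the fingers, on their centre line; the grasp point (between the pads) lies 19 mm behind it; z points along the fingers, y is the line along which they close (so a half turn about z gives the same grasp; the last joint's range is limited). The gripper opens to 92 mm and grips with 3 to 60 N. Pads are 19 mm wide; open, the fingers measure 130 mm over their backs; the gripper's body (75 mm by 190 mm) begins 47 mm behind the grasp point.
Start: joints at [-1.4, 0.342, 1.524, -0, 1.275, -0.146], TCP at [163.574, -498.887, 226.741] pointing down, gripper open.
Joint ranges: [-2.53, 2.53], [-0.77, 2.02], [0.04, 2.7], [-1, 4.14], [0.28, 2.66], [-3.11, 3.11]. Speed limits (rad/s): [2.57, 2.57, 3.14, 3.14, 3.14, 3.14].

### API

Orientations are given as [roll, pitch, yaw] about the fixed x, y, z axes, in that order (R = Rz(yaw) Ry(pitch) Rx(roll)).
In Python, from plant import * gives the robot as it stands.
- The arm moves only by the tool arm_command, never from a script. Its arguments are lists of equal length, an entry for each row: "gripper": the finger opening in mm, from 0 to 91.8; "dp": the shift along the tool's x, y, z in units of 25 mm (1.0 is 25 mm), a list of three; "twist": the turn about the tool's z in units of 5 degrees (1.0 is 5 degrees). A call has exactly 5 rows; each row shifts and turns the commanded pose from where the row before left it, along the tool's axes as they then stand; what a row does not reach is not made up. A row lasts 1/8 s, in which the tool goes at most 62.5 mm and 10.7 degrees, less where a joint would pass 70% of its speed; a pose out of reach is approached as far as the arm can. A call is refused whole if a number of a shift passes 1 or a number of a turn 1, either way. A call with a gripper value outside its range is refused whole. The fingers move at their own pace and stop on an object; the grip force is fixed at half the most. Time passes only in rows, so rows that do not move let the fingers close, or fill a call up. It gives the time, the measured TCP pose, the force, the opening and the grip force at its end, in the units of the state.
- get_obs(): the state, without advancing time (a new reading comes with each control period).
- capture(name): name is "side" or "top" or "wrist"; returns the picture (400x640x3 uint8, red, green, blue); there is no depth.
- get_calibration(name): a dict with "mtx" (3x3 intrinsics, pixels), "position" and "attitude" of the camera in the world; the wrist camera has in their place "mount" (4x4, takes a point from camera to tool coordinates, whose origin is the TCP and whose axes are the flange's). Camera axes: x right, y down, z forward; pixel columns grow to the right and rows downward; lengths in mm; the calibration is good to about 2 mm. A picture is of the moment at which its call begins: read the wrist's pose just before it. get_calibration takes no time and is no camera call.
- close_job(): hands the job in; it is judged then, once.
The state is a dict: "time": time; "joint_positions": joint angles; "dq": joint speeds; "tau": joint torques, N m; "tool_pos": TCP position; "tcp_rot": TCP orientation; "contact_force": force on the tool from outside, world axes, zero at the start; "moment": the same for the moment, N m; "grip_width": finger opening in mm; "finger_force": force on a finger pad.
Only numpy, scipy, OpenCV 4.12 (cv2) and the standard library are available. Lean on these libraries where they do the work, as an engineer would, in place of code of your own. Each camera call takes 0.05 s, during which the arm holds its last target. There are 200 camera calls.

## Working session

There is one attempt and no reset: what is moved stays moved. The work goes in short steps, Python scripts to look and compute and a tool call to move; the robot and the scene stay as the last step left them, time stands still between calls to the robot, and variables do not carry over. Pictures are saved under pics/ and viewed, at most 10 in all, crops included, and the job is handed in when it is done.

Besides the shell and the picture viewer there is one more tool, called after "Call:" as name(argument=value, ...), one argument or row to a line, values as JSON. arm_command: Moves the arm, as the interface text tells. Its arguments: {"type":"object","properties":{"gripper":{"type":"array"},"dp":{"type":"array"},"twist":{"type":"array"}},"required":["gripper","dp","twist"]}

```bash
mkdir -p pics; ls; python3 - <<'E'
from plant import *
import cv2
for n in ("top","side"):
    im=capture(n); cv2.imwrite(f"pics/{n}0.png",im[:,:,::-1]); print(n,get_calibration(n))
print(get_calibration("wrist")); o=get_obs(); print(o)
E
```

```text
pics
top {'mtx': array([[508.74744727,   0.        , 315.944143  ],
       [  0.        , 508.74744727, 203.62256509],
       [  0.        ,   0.        ,   1.        ]]), 'position': array([ 418.61594352, -104.03397526, 1631.75034967]), 'attitude': array([-3.06306806e+00,  1.94007225e-03, -1.57692278e+00])}
side {'mtx': array([[486.01474236,   0.        , 315.14396078],
       [  0.        , 486.01474236, 207.05776076],
       [  0.        ,   0.        ,   1.        ]]), 'position': array([273.19379557, 995.04598907, 762.44710709]), 'attitude': array([-2.1227233 , -0.02321423, -2.88310938])}
{'mtx': array([[286.19846257,   0.        , 322.30976151],
       [  0.        , 286.19846257, 200.62866954],
       [  0.        ,   0.        ,   1.        ]]), 'mount': array([[ 3.56413651e-04, -9.58177207e-01, -2.86175319e-01,
         7.77067164e+01],
       [ 9.99999932e-01,  3.15137882e-04,  1.90287871e-04,
        -3.40812147e-01],
       [-9.21448168e-05, -2.86175367e-01,  9.58177254e-01,
        -1.58015921e+02],
       [ 0.00000000e+00,  0.00000000e+00,  0.00000000e+00,
         1.00000000e+00]])}
{'time': 0.1, 'joint_positions': array([-1.39999605e+00,  3.42616291e-01,  1.52486455e+00, -2.82888667e-05,
        1.27540998e+00, -1.46018194e-01]), 'dq': array([-0.00216004, -0.00193778, -0.00283244,  0.00147957, -0.00061815,
        0.00094374]), 'tau': array([ 1.84005563e-03, -4.32003987e+01, -2.44694102e+01,  7.19109806e-02,
        5.26714569e-02, -5.48978846e-05]), 'tool_pos': array([ 163.50627466, -498.53030762,  226.15341455]), 'tcp_rot': array([-3.14030436e+00, -1.62118160e-04,  3.16826620e-01]), 'contact_force': array([ 1.09717953, -0.40724622,  0.64606189]), 'moment': array([0.00376034, 0.01110426, 0.00721845]), 'finger_force': 0.0, 'grip_width': 91.36030608296882}
```

View pics/top0.png

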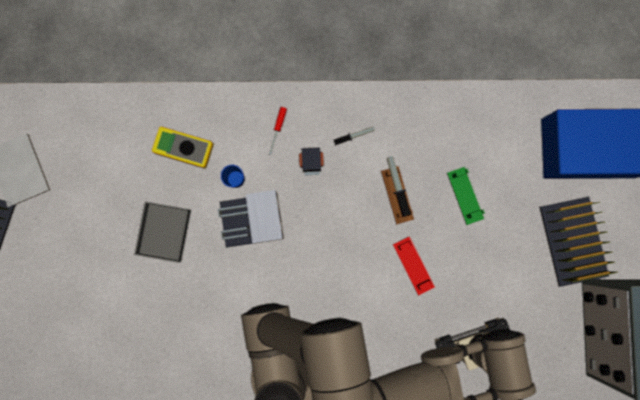

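View pics/side0.png

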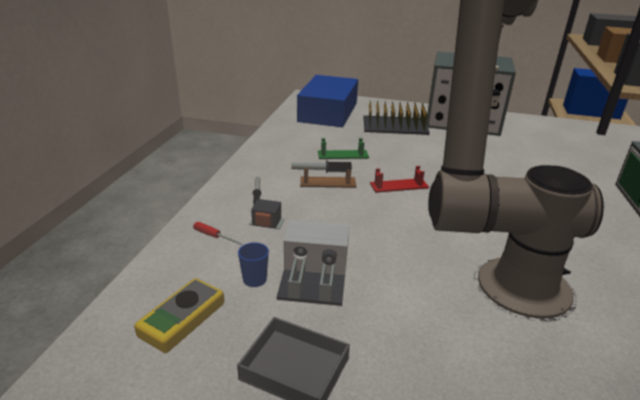

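Candidates for the drift: the one on the brown rest (top px 398,190), the smaller one loose on the bench (354,135), and an empty green rest (465,195) and red rest (413,265). I choose the one on brown wood. I'll check it and the housing in one close composite crop.

```bash
cat > h.py <<'E'
import numpy as np, cv2
from scipy.spatial.transform import Rotation as R
from plant import *
def cam(n,o=None):
    c=get_calibration(n)
    if n=="wrist":
        M=c["mount"]; T=R.from_euler("xyz",o["tcp_rot"]).as_matrix()
        return c["mtx"],T@M[:3,:3],T@M[:3,3]+o["tool_pos"]
    return c["mtx"],R.from_euler("xyz",c["attitude"]).as_matrix(),c["position"]
def back(C,uv,z):
    K,A,p=C; d=A@np.linalg.solve(K,[*uv,1]); return p+d*(z-p[2])/d[2]
def proj(C,P):
    K,A,p=C; q=K@(A.T@(np.asarray(P,float)-p)); return q[:2]/q[2]
E
python3 - <<'E'
from h import *
t=cv2.imread("pics/top0.png"); s=cv2.imread("pics/side0.png")
a=cv2.resize(t[145:265,130:295],None,fx=2.4,fy=2.4,interpolation=cv2.INTER_CUBIC) #396x288
b=cv2.resize(t[115:235,330:495],None,fx=2.4,fy=2.4,interpolation=cv2.INTER_CUBIC)
c=cv2.resize(s[215:305,265:365],(396,300),interpolation=cv2.INTER_CUBIC)
d=cv2.resize(s[125:215,240:372],(396,270),interpolation=cv2.INTER_CUBIC); d=cv2.copyMakeBorder(d,0,30,0,0,0)
cv2.imwrite("pics/crop1.png",np.vstack([np.hstack([a,b]),np.hstack([c,d])]))
C=cam("top")
for n,uv,z in [("drift rear",(405,218),60),("drift tip",(391,157),60),("hous c1",(249,193),96),("hc2",(277,191),96),("hc3",(283,238),96),("hc4",(252,244),96),("tray a",(147,203),42),("b",(190,209),42),("c",(181,261),42),("d",(136,254),42)]:
    print(n,back(C,uv,z).round())
E
```

```text
drift rear [ 496. -377.   60.]
drift tip [ 687. -337.   60.]
hous c1 [573. 101.  96.]
hc2 [579.  16.  96.]
hc3 [436.  -2.  96.]
hc4 [419.  91.  96.]
tray a [549. 428.  42.]
b [529. 293.  42.]
c [367. 319.  42.]
d [390. 459.  42.]
```

View pics/crop1.png

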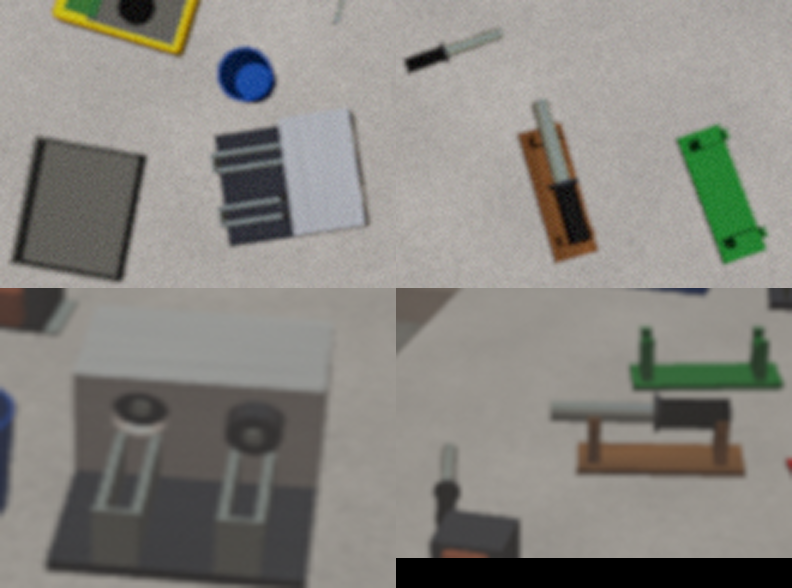

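The crop confirms the full-size drift on the brown rest, nose toward +x and about 195 mm long. The loose one at top px (354,135) is the small decoy. In the side view the right bore (near) appears to hold the proud long cell, and the left bore (far) a sunk one. I'll check that from the wrist later.

Call:
arm_command(
  gripper=[91,91,91,91,91],
  dp=[
    [1,0,0],
    [1,0,0],
    [1,0,0],
    [1,0,0],
    [1,0,0],
  ],
  twist=[0.3,0.3,0.3,0.3,0.1],
)

```text
time: 0.72
tool_pos: [284.8, -465.8, 226.4]
tcp_rot: [-3.141, 0.0, 0.203]
contact_force: [-0.5, 0.0, 0.3]
grip_width: 90.9
finger_force: 0.0
```

Call:
arm_command(
  gripper=[91,91,91,91,91],
  dp=[
    [1,0,0],
    [1,0,0],
    [1,0,0],
    [1,0,0],
    [1,0,0],
  ],
  twist=[0,0,0,0,0],
)

```text
time: 1.35
tool_pos: [407.2, -440.6, 226.2]
tcp_rot: [-3.141, 0.0, 0.203]
contact_force: [0.2, -0.0, -0.7]
grip_width: 91.0
finger_force: 0.0
```

Call:
arm_command(
  gripper=[91,91,91,91,91],
  dp=[
    [1,0,0],
    [1,0,0.6],
    [1,0,0.7],
    [1,0,0.7],
    [1,0,1],
  ],
  twist=[0,0,0,0,0],
)

```text
time: 1.98
tool_pos: [530.0, -415.3, 150.0]
tcp_rot: [-3.141, 0.0, 0.203]
contact_force: [1.0, -0.5, -0.2]
grip_width: 90.7
finger_force: 0.0
```

Call:
arm_command(
  gripper=[91,91,91,91,91],
  dp=[
    [1,-1,0],
    [0,-0.8,0],
    [0,0,0],
    [0,0,0],
    [0,0,0],
  ],
  twist=[0,0,0,0,0],
)

```text
time: 2.6
tool_pos: [544.2, -367.6, 151.5]
tcp_rot: [3.141, 0.0, 0.202]
contact_force: [-0.7, -0.5, -0.4]
grip_width: 90.8
finger_force: 0.0
```

```bash
python3 - <<'E'
from h import *
o=get_obs(); im=capture("wrist"); cv2.imwrite("pics/w1.png",im[:,:,::-1])
print(o["tool_pos"],o["tcp_rot"])
np.savez("w1.npz",p=o["tool_pos"],r=o["tcp_rot"])
E
```

```text
[ 544.19166061 -367.60237095  151.51581794] [3.14127210e+00 9.23822509e-06 2.02236498e-01]
```

View pics/w1.png

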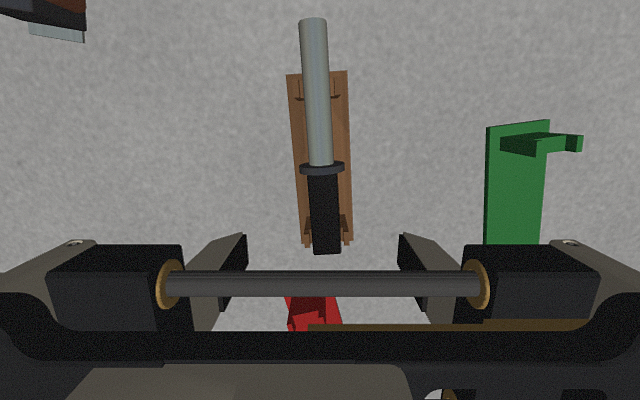

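```bash
python3 - <<'E'
from h import *
d=np.load("w1.npz"); C=cam("wrist",dict(tool_pos=d["p"],tcp_rot=d["r"]))
print("tcp px",proj(C,d["p"]))
for n,uv,z in [("rear",(327,252),73),("handle front",(323,176),73),("guard top",(322,163),80),("nose root L",(309,163),60),("nose root R",(334,163),60),("tip L",(300,22),60),("tip R",(327,20),60),("tip top",(313,18),71),("base FL",(287,75),8),("base FR",(347,71),8),("base RL",(303,248),8),("base RR",(352,244),8)]:
    print(n,back(C,uv,z).round(1))
E
```

```text
tcp px [322.85910587 248.75722903]
rear [ 504.  -379.9   73. ]
handle front [ 572.3 -362.1   73. ]
guard top [ 584.  -358.9   80. ]
nose root L [ 578.5 -348.3   60. ]
nose root R [ 582.9 -369.8   60. ]
tip L [ 683.8 -321.2   60. ]
tip R [ 689.3 -341.2   60. ]
tip top [ 685.5 -331.3   71. ]
base FL [ 649.9 -310.6    8. ]
base FR [ 665.2 -366.9    8. ]
base RL [ 471.5 -359.5    8. ]
base RR [ 487.8 -413.8    8. ]
```

The drift is centred in w1. Its handle rear is at px (327,252), guard at (322,165) and tip at (313,19). The measured length is 188 mm against 192 expected, and the yaw is 0.263, which agrees with the rest's base edges. Grip point is about (549,-368). Descending.

Call:
arm_command(
  gripper=[91,91,91,91,91],
  dp=[
    [0.2,0.07,0],
    [0,0,0.8],
    [0,0,0.9],
    [0,0,0.9],
    [0,0,0.6],
  ],
  twist=[-0.7,0,0,0,0],
)

```text
time: 3.28
tool_pos: [549.2, -367.7, 70.5]
tcp_rot: [-3.141, 0.001, 0.264]
contact_force: [0.3, -0.0, 0.6]
grip_width: 90.9
finger_force: 0.0
```

Call:
arm_command(
  gripper=[91,91,91,91,60],
  dp=[
    [0,0,0.6],
    [0,0,0.6],
    [0,0,0],
    [0,0,0],
    [0,0,0],
  ],
  twist=[0,0,0,0,0],
)

```text
time: 3.9
tool_pos: [550.1, -367.7, 42.6]
tcp_rot: [3.14, -0.001, 0.264]
contact_force: [0.3, 0.2, 0.4]
grip_width: 84.8
finger_force: 0.0
```

Call:
arm_command(
  gripper=[40,20,15,15,15],
  dp=[
    [0,0,0],
    [0,0,0],
    [0,0,0],
    [0,0,0],
    [0,0,0],
  ],
  twist=[0,0,0,0,0],
)

```text
time: 4.53
tool_pos: [549.6, -367.4, 41.7]
tcp_rot: [3.142, 0.0, 0.264]
contact_force: [0.2, -1.1, 0.9]
grip_width: 35.8
finger_force: 0.0
```

Call:
arm_command(
  gripper=[15,15,15,15,15],
  dp=[
    [0,0,0],
    [0,0,0],
    [0,0,0],
    [0,0,0],
    [0,0,0],
  ],
  twist=[0,0,0,0,0],
)

```text
time: 5.15
tool_pos: [549.6, -367.4, 41.7]
tcp_rot: [3.141, -0.0, 0.264]
contact_force: [0.7, -0.6, -0.2]
grip_width: 25.9
finger_force: 30.0
```

Call:
arm_command(
  gripper=[15,15,15,15,15],
  dp=[
    [0,0,-0.4],
    [0,0,-0.8],
    [0,0,-1],
    [0,0,-1],
    [0,0,-1],
  ],
  twist=[0,0,0,0,0],
)

```text
time: 5.78
tool_pos: [549.2, -366.9, 147.3]
tcp_rot: [-3.14, 0.001, 0.264]
contact_force: [0.1, -0.1, -4.8]
grip_width: 26.0
finger_force: 30.0
```

Call:
arm_command(
  gripper=[15,15,15,15,15],
  dp=[
    [0,0,-0.7],
    [0,0,-0.6],
    [0,0,0],
    [0,0,0],
    [0,0,0],
  ],
  twist=[-1,-1,-1,-1,-1],
)

```text
time: 6.4
tool_pos: [549.2, -366.9, 179.0]
tcp_rot: [-3.14, 0.0, 0.704]
contact_force: [0.8, 0.9, -5.4]
grip_width: 25.7
finger_force: 30.0
```

Call:
arm_command(
  gripper=[15,15,15,15,15],
  dp=[
    [0,0,0],
    [0,0,0],
    [0,0,0],
    [0,0,0],
    [0,0,0],
  ],
  twist=[-1,-1,-1,-1,-1],
)

```text
time: 7.02
tool_pos: [549.2, -366.9, 178.9]
tcp_rot: [-3.14, -0.0, 1.14]
contact_force: [-0.1, 0.3, -3.9]
grip_width: 26.1
finger_force: 30.0
```

Call:
arm_command(
  gripper=[15,15,15,15,15],
  dp=[
    [0,0,0],
    [0,0,0],
    [0,0,0],
    [0,0,0],
    [0,0,0],
  ],
  twist=[-1,-1,-1,-1,-1],
)

```text
time: 7.65
tool_pos: [549.2, -366.9, 179.0]
tcp_rot: [-3.14, -0.001, 1.576]
contact_force: [0.2, -0.7, -4.3]
grip_width: 25.8
finger_force: 30.0
```

Call:
arm_command(
  gripper=[15,15,15,15,15],
  dp=[
    [0,0.2,0],
    [0.8,0.2,0],
    [1,0,0],
    [1,0,0],
    [1,0,0],
  ],
  twist=[-1,-0.6,0,0,0],
)

```text
time: 8.28
tool_pos: [546.7, -270.5, 179.2]
tcp_rot: [-3.141, -0.001, 1.714]
contact_force: [-0.7, -0.4, -4.5]
grip_width: 25.4
finger_force: 30.0
```

Call:
arm_command(
  gripper=[15,15,15,15,15],
  dp=[
    [1,0,0],
    [1,0,0],
    [1,0,0],
    [1,0,0],
    [1,0,0],
  ],
  twist=[0,0,0,0,0],
)

```text
time: 8.9
tool_pos: [529.1, -147.2, 179.3]
tcp_rot: [3.142, -0.0, 1.713]
contact_force: [0.7, 0.6, -3.8]
grip_width: 25.7
finger_force: 30.0
```

Call:
arm_command(
  gripper=[15,15,15,15,15],
  dp=[
    [1,0,0],
    [1,0,0],
    [1,0,0],
    [0.6,0,0],
    [0,0,0],
  ],
  twist=[0,0,0,0,0],
)

```text
time: 9.52
tool_pos: [516.6, -58.9, 179.4]
tcp_rot: [3.141, 0.0, 1.715]
contact_force: [-0.4, -0.2, -4.9]
grip_width: 25.4
finger_force: 30.0
```

```bash
python3 - <<'E'
from h import *
o=get_obs(); im=capture("wrist"); cv2.imwrite("pics/w2.png",im[:,:,::-1])
print(o["tool_pos"],o["tcp_rot"])
np.savez("w2.npz",p=o["tool_pos"],r=o["tcp_rot"])
C=cam("top")
P=[back(C,uv,96)[:2] for uv in [(245.4,195.8),(276.7,190.8),(282.9,239.2),(252.1,243.3)]]
print(np.round(P)); c=np.mean(P,0); x=(P[0]+P[1]-P[2]-P[3]); yaw=np.arctan2(x[1],x[0]); print(c,yaw)
S=cam("side"); X=np.array([np.cos(yaw),np.sin(yaw)]); Y=np.array([-X[1],X[0]])
for bx in (-35,35):
  for y,z in ((30,64),(45,65),(60,64)): print(bx,y,proj(S,[*(c+X*bx+Y*y),z]))
E
```

```text
[516.57661695 -58.88696527 179.38877505] [3.14143333e+00 3.03678275e-04 1.71482716e+00]
[[565. 112.]
 [579.  17.]
 [433.  -2.]
 [421.  91.]]
[499.33912961  54.63547024] 0.13527459929516425
-35 30 [330.45143054 251.62465114]
-35 45 [329.8572926  255.06683168]
-35 60 [329.21642127 259.27024405]
35 30 [301.45806644 248.92822376]
35 45 [300.53517182 252.32019744]
35 60 [299.58541217 256.47048905]
```

View pics/w2.png

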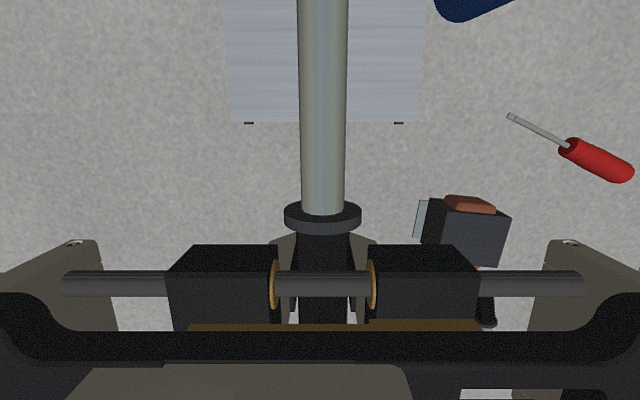

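w2 shows the housing's top front edge at row 122, corners (231,122) and (417,122), with the drift nose at columns 301–344. I'll fit the edges and zoom in on the bore exits.

```bash
python3 - <<'E'
from h import *
s=cv2.imread("pics/side0.png")
cv2.imwrite("pics/crop2.png",cv2.resize(cv2.convertScaleAbs(s[232:282,280:350],alpha=1.6),None,fx=9,fy=9,interpolation=cv2.INTER_CUBIC))
im=cv2.imread("pics/w2.png"); d=np.load("w2.npz"); C=cam("wrist",dict(tool_pos=d["p"],tcp_rot=d["r"]))
g=cv2.GaussianBlur(cv2.cvtColor(im,6),(0,0),1.5).astype(float)
b=cv2.GaussianBlur(im[:,:,0].astype(float)-im[:,:,2],(0,0),2)
gx=np.gradient(b,axis=1); gy=np.gradient(b,axis=0)
def pk(v,lo): return lo+np.argmax(np.abs(v))
L=[];Rr=[]
for r in range(15,111,12):
    L.append((pk(gx[r,205:260],205),r)); Rr.append((pk(gx[r,395:432],395),r))
F=[(c,pk(gy[100:145,c],100)) for c in [240,262,270,280,290,360,370,380,390,410]]
N=[(r,pk(np.gradient(g,axis=1)[r,275:312],275),pk(np.gradient(g,axis=1)[r,335:365],335)) for r in (20,60,100,140,180)]
print(L,Rr,F,N,sep="\n")
W=lambda S,z:np.array([back(C,p,z)[:2] for p in S])
for n,S in (("L",L),("R",Rr),("F",F)):
    P=W(S,96); vx,vy,x0,y0=cv2.fitLine(P.astype(np.float32),cv2.DIST_HUBER,0,.01,.01).ravel(); print(n,np.arctan2(vy,vx),x0,y0)
za=d["p"][2]+19
T=R.from_euler("xyz",d["r"]).as_matrix()
for r,a,c in N: # nose axis in tool frame
    p=back(C,((a+c)/2,r),za); print("nose tool", (T.T@(p-d["p"])).round(1))
E
```

```text
[(np.int64(222), 15), (np.int64(223), 27), (np.int64(224), 39), (np.int64(225), 51), (np.int64(226), 63), (np.int64(227), 75), (np.int64(228), 87), (np.int64(229), 99)]
[(np.int64(425), 15), (np.int64(424), 27), (np.int64(423), 39), (np.int64(422), 51), (np.int64(421), 63), (np.int64(420), 75), (np.int64(419), 87), (np.int64(418), 99)]
[(240, np.int64(121)), (262, np.int64(121)), (270, np.int64(121)), (280, np.int64(121)), (290, np.int64(121)), (360, np.int64(121)), (370, np.int64(121)), (380, np.int64(121)), (390, np.int64(121)), (410, np.int64(121))]
[(20, np.int64(296), np.int64(348)), (60, np.int64(297), np.int64(347)), (100, np.int64(298), np.int64(346)), (140, np.int64(299), np.int64(345)), (180, np.int64(300), np.int64(345))]
L -1.4314653 426.2722 49.158333
R -1.4189681 574.74603 70.74576
F 0.14438824 508.65512 13.917669
nose tool [ 1.166e+02  1.000e-01 -1.900e+01]
nose tool [ 1.011e+02  1.000e-01 -1.900e+01]
nose tool [ 84.4   0.1 -19. ]
nose tool [ 66.4   0.1 -19. ]
nose tool [ 46.9   0.4 -19. ]
```

View pics/crop2.png

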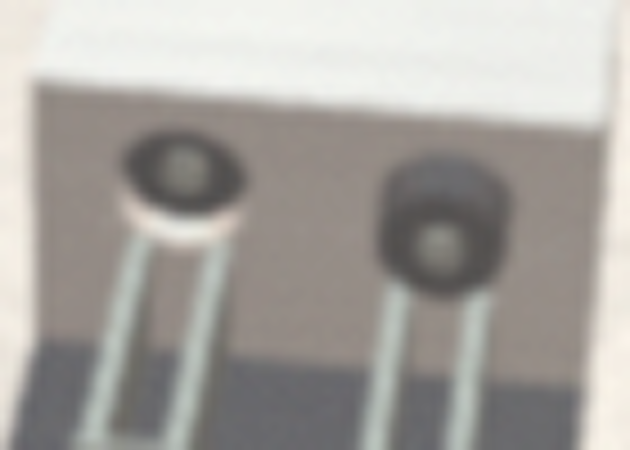

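crop2 settles it: the left bore (far, +x) holds the sunk cell and the right one the proud long cell. The drift is aligned with the tool, the tool yaw matches the housing (0.144), and the far bore lies 35.7 mm along tool +y with the lipped face about 73 mm ahead. I'll back off, shift and descend.

Call:
arm_command(
  gripper=[15,15,15,15,15],
  dp=[
    [-1,0.36,0],
    [-1,0.36,0],
    [-1,0.36,0],
    [-1,0.36,0],
    [0,0,0.3],
  ],
  twist=[0,0,0,0,0],
)

```text
time: 10.2
tool_pos: [567.4, -156.8, 171.6]
tcp_rot: [3.14, 0.002, 1.71]
contact_force: [0.3, -0.2, -4.8]
grip_width: 25.8
finger_force: 30.0
```

Call:
arm_command(
  gripper=[15,15,15,15,15],
  dp=[
    [0,0,1],
    [0,0,1],
    [0,0,1],
    [0,0,1],
    [0,0,0.5],
  ],
  twist=[0,0,0,0,0],
)

```text
time: 10.82
tool_pos: [565.4, -153.5, 57.5]
tcp_rot: [-3.139, -0.001, 1.713]
contact_force: [-0.2, 0.5, -4.3]
grip_width: 25.8
finger_force: 30.0
```

Call:
arm_command(
  gripper=[15,15,15,15,15],
  dp=[
    [0,0,0.5],
    [0,0,0],
    [0,0,0],
    [0,0,0],
    [0,0,0],
  ],
  twist=[0,0,0,0,0],
)

```text
time: 11.45
tool_pos: [566.8, -153.9, 47.2]
tcp_rot: [3.141, 0.001, 1.713]
contact_force: [-0.7, -0.1, -4.5]
grip_width: 25.8
finger_force: 30.0
```

```bash
python3 - <<'E'
from h import *
o=get_obs(); im=capture("wrist"); cv2.imwrite("pics/w3.png",im[:,:,::-1]); s=capture("side"); cv2.imwrite("pics/s3.png",s[:,:,::-1])
print(o["tool_pos"],o["tcp_rot"],o["contact_force"])
np.savez("w3.npz",p=o["tool_pos"],r=o["tcp_rot"])
w=im[:,:,::-1]
a=w[0:300,120:520]
c=cv2.resize(s[170:290,270:430,::-1],(400,300),interpolation=cv2.INTER_CUBIC)
cv2.imwrite("pics/c3.png",np.hstack([a,c]))
T=R.from_euler("xyz",o["tcp_rot"]).as_matrix()
t=T.T@(np.array([508.655,13.918,0])-o["tool_pos"]); print("face ahead",t[0], "side of centre: L/R mid", [(T.T@(np.array([x,y,0])-o["tool_pos"]))[:2] for x,y in ((426.27,49.16),(574.75,70.75))])
E
```

```text
[ 566.79201582 -153.87980082   47.24732417] [3.14077480e+00 5.75928465e-04 1.71309532e+00] [-0.67917933 -0.12479393 -4.5202921 ]
face ahead 174.3739261833318 side of centre: L/R mid [array([ 220.94349072, -110.34524926]), array([221.25795021,  39.69582712])]
```

View pics/c3.png

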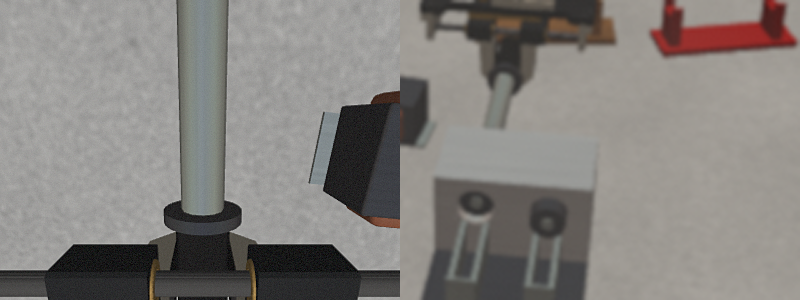

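w3 and the side view show the nose lined up with the far bore; the lateral error is about 0.3 mm and the axis height about 65.5 mm. The transformer at c3 px (350,160) clears the fingers by roughly 30 mm. Inserting.

Call:
arm_command(
  gripper=[15,15,15,15,15],
  dp=[
    [0.5,0,0],
    [0.5,0,0],
    [0.35,0,0],
    [0.25,0,0],
    [0.25,0,0],
  ],
  twist=[0,0,0,0,0],
)

```text
time: 12.18
tool_pos: [560.0, -107.5, 46.8]
tcp_rot: [3.141, 0.0, 1.713]
contact_force: [-1.1, 0.6, -4.4]
grip_width: 25.7
finger_force: 30.0
```

Call:
arm_command(
  gripper=[15,15,15,15,15],
  dp=[
    [0.25,0,0],
    [0.25,0,0],
    [0.25,0,0],
    [0.25,0,0],
    [0.25,0,0],
  ],
  twist=[0,0,0,0,0],
)

```text
time: 12.8
tool_pos: [556.3, -78.9, 47.1]
tcp_rot: [3.14, 0.003, 1.713]
contact_force: [-0.3, -8.7, -4.5]
grip_width: 25.9
finger_force: 30.0
```

Pushing at about 9 N, within the expected 5–15 N range.

Call:
arm_command(
  gripper=[15,15,15,15,15],
  dp=[
    [0.4,0,0],
    [0.4,0,0],
    [0.4,0,0],
    [0.4,0,0],
    [0.3,0,0],
  ],
  twist=[0,0,0,0,0],
)

```text
time: 13.42
tool_pos: [548.7, -29.3, 46.7]
tcp_rot: [-3.141, -0.0, 1.713]
contact_force: [0.5, -0.3, -4.2]
grip_width: 26.0
finger_force: 30.0
```

Call:
arm_command(
  gripper=[15,15,15,15,15],
  dp=[
    [0.2,0,0],
    [0,0,0],
    [0,0,0],
    [0,0,0],
    [0,0,0],
  ],
  twist=[0,0,0,0,0],
)

```text
time: 14.05
tool_pos: [548.1, -25.3, 46.7]
tcp_rot: [-3.142, 0.0, 1.713]
contact_force: [0.1, -0.0, -4.7]
grip_width: 26.0
finger_force: 30.0
```

```bash
python3 - <<'E'
from h import *
o=get_obs(); s=capture("side"); t=capture("top")
print(o["tool_pos"],o["tcp_rot"],o["contact_force"])
c=cv2.resize(s[200:310,265:365,::-1],(400,440),interpolation=cv2.INTER_CUBIC)
d=cv2.resize(t[170:262,200:292,::-1],(440,440),interpolation=cv2.INTER_CUBIC)
cv2.imwrite("pics/c4.png",np.hstack([c,d])[:,:800])
E
```

```text
[548.09797494 -25.27181348  46.6837803 ] [-3.14156256e+00  7.59437674e-05  1.71275799e+00] [ 0.12708988 -0.04792459 -4.69967641]
```

View pics/c4.png

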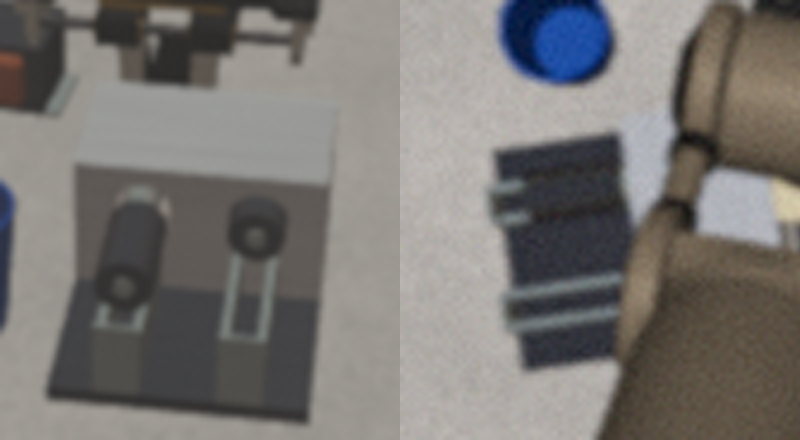

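```bash
python3 - <<'E'
from h import *
o=dict(p=0); yaw=.145
X=np.array([np.cos(yaw),np.sin(yaw)]);Y=np.array([-X[1],X[0]])
# housing centre from wrist: front line point + midline
tcp=np.array([566.792,-153.88]); ty=1.71309; tx=np.array([np.cos(ty),np.sin(ty)]); tyv=np.array([tx[1],-tx[0]])
F=tcp+tx*174.37+tyv*-35.3; c=F+Y*45; print("centre",c)
bore=c+35*X
for y in (45,100,105,110,115,120):
    P=[*(bore+Y*y),63]; print(y,"side",((proj(cam("side"),P)-[265,200])*4).round(), "top",((proj(cam("top"),[*(bore+Y*y),72])-[200,170])*4.783).round()+[400,0])
print("saddle cell @84",bore+Y*84,"tray centre",back(cam("top"),(163.5,231.75),42))
C=cam("top"); print([back(C,uv,42)[:2].round() for uv in ((146.2,203),(190,210),(181,261),(135.4,254))])
E
```

```text
centre [500.61850302  58.24943152]
45 side [139. 216.] top [629. 182.]
100 side [125. 274.] top [544. 195.]
105 side [124. 279.] top [536. 196.]
110 side [123. 285.] top [528. 198.]
115 side [122. 290.] top [521. 199.]
120 side [120. 296.] top [513. 200.]
saddle cell @84 [523.11384563 146.42516265] tray centre [458.60924285 374.85744005  42.        ]
[array([549., 431.]), array([526., 293.]), array([367., 319.]), array([390., 461.])]
```

The cell lies wholly on the saddle: its end is at housing y≈114, so the centre is at about 82. Now I'll withdraw and return the drift.

Call:
arm_command(
  gripper=[15,15,15,15,15],
  dp=[
    [-0.8,0,0],
    [-1,0,0],
    [-1,0,0],
    [-1,0,0],
    [-1,0,0],
  ],
  twist=[0,0,0,0,0],
)

```text
time: 14.78
tool_pos: [565.2, -145.9, 46.7]
tcp_rot: [3.141, 0.0, 1.713]
contact_force: [0.1, -0.9, -4.4]
grip_width: 26.0
finger_force: 30.0
```

Call:
arm_command(
  gripper=[15,15,15,15,15],
  dp=[
    [-0.6,0,0],
    [-0.2,0,-0.6],
    [0,0,-1],
    [0,0,-1],
    [0,0,-1],
  ],
  twist=[0,0,0,0,0],
)

```text
time: 15.4
tool_pos: [567.9, -163.0, 138.6]
tcp_rot: [3.141, 0.0, 1.714]
contact_force: [0.3, -0.7, -4.6]
grip_width: 25.7
finger_force: 30.0
```

Call:
arm_command(
  gripper=[15,15,15,15,15],
  dp=[
    [-1,-0.3,-0.8],
    [-1,-0.3,0],
    [-1,-0.3,0],
    [-1,-0.3,0],
    [-1,-0.3,0],
  ],
  twist=[0,0,0,0,0],
)

```text
time: 16.02
tool_pos: [548.5, -292.8, 157.8]
tcp_rot: [3.141, 0.0, 1.714]
contact_force: [-0.5, 0.1, -5.7]
grip_width: 25.8
finger_force: 30.0
```

Call:
arm_command(
  gripper=[15,15,15,15,15],
  dp=[
    [-1,-0.2,0],
    [-1,-0.2,0],
    [-0.6,0,0],
    [0,0,0],
    [0,0,0],
  ],
  twist=[0,0,0,1,1],
)

```text
time: 16.65
tool_pos: [548.1, -358.3, 156.7]
tcp_rot: [-3.142, -0.001, 1.536]
contact_force: [-0.0, -0.0, -4.5]
grip_width: 25.8
finger_force: 30.0
```

Call:
arm_command(
  gripper=[15,15,15,15,15],
  dp=[
    [0,0,0],
    [0,0,0],
    [0,0,0],
    [0,0,0],
    [0,0,0],
  ],
  twist=[1,1,1,1,1],
)

```text
time: 17.27
tool_pos: [548.2, -358.0, 156.9]
tcp_rot: [-3.141, -0.0, 1.1]
contact_force: [-0.2, 0.0, -5.5]
grip_width: 25.9
finger_force: 30.0
```

Call:
arm_command(
  gripper=[15,15,15,15,15],
  dp=[
    [0,0,0],
    [0,0,0],
    [0,0,0],
    [0,0,0],
    [0,0,0],
  ],
  twist=[1,1,1,1,1],
)

```text
time: 17.9
tool_pos: [548.2, -358.0, 156.9]
tcp_rot: [-3.141, -0.0, 0.664]
contact_force: [-0.3, -0.9, -4.8]
grip_width: 26.3
finger_force: 30.0
```

Call:
arm_command(
  gripper=[15,15,15,15,15],
  dp=[
    [0,0,0],
    [0,0,0],
    [0,0,0],
    [0,0,0],
    [0,0,0],
  ],
  twist=[1,1,1,1,0.6],
)

```text
time: 18.52
tool_pos: [548.2, -358.0, 156.9]
tcp_rot: [-3.141, -0.0, 0.263]
contact_force: [0.1, 0.6, -4.6]
grip_width: 25.8
finger_force: 30.0
```

Call:
arm_command(
  gripper=[15,15,15,15,15],
  dp=[
    [-0.04,0.38,0],
    [0,0,0.5],
    [0,0,0.9],
    [0,0,0.9],
    [0,0,0.9],
  ],
  twist=[0,0,0,0,0],
)

```text
time: 19.15
tool_pos: [549.0, -367.6, 74.9]
tcp_rot: [-3.14, 0.001, 0.265]
contact_force: [-0.1, -0.8, -5.5]
grip_width: 25.7
finger_force: 30.0
```

Call:
arm_command(
  gripper=[15,15,15,15,15],
  dp=[
    [0,0,0.6],
    [0,0,0.4],
    [0,0,0.3],
    [0,0,0.05],
    [0,0,0],
  ],
  twist=[0,0,0,0,0],
)

```text
time: 19.77
tool_pos: [549.7, -368.2, 43.5]
tcp_rot: [3.141, -0.001, 0.264]
contact_force: [0.7, 0.4, -5.2]
grip_width: 25.8
finger_force: 30.0
```

Call:
arm_command(
  gripper=[15,15,30,45,60],
  dp=[
    [0,0,0.06],
    [0,0,0],
    [0,0,0],
    [0,0,0],
    [0,0,0],
  ],
  twist=[0,0,0,0,0],
)

```text
time: 20.4
tool_pos: [549.7, -368.1, 42.0]
tcp_rot: [3.141, -0.001, 0.264]
contact_force: [0.3, 0.2, -0.7]
grip_width: 45.6
finger_force: 0.0
```

Call:
arm_command(
  gripper=[91,91,91,91,91],
  dp=[
    [0,0,0],
    [0,0,0],
    [0,0,0],
    [0,0,0],
    [0,0,0],
  ],
  twist=[0,0,0,0,0],
)

```text
time: 21.02
tool_pos: [549.4, -367.9, 41.4]
tcp_rot: [3.142, 0.0, 0.264]
contact_force: [0.3, -0.8, 0.7]
grip_width: 90.2
finger_force: 0.0
```

Call:
arm_command(
  gripper=[91,91,91,91,91],
  dp=[
    [0,0,-0.4],
    [0,0,-1],
    [0,0,-1],
    [0,0,-1],
    [0,0,-1],
  ],
  twist=[0,0,0,0,0],
)

```text
time: 21.65
tool_pos: [549.5, -368.0, 153.2]
tcp_rot: [3.141, -0.001, 0.264]
contact_force: [-0.3, 0.2, -0.0]
grip_width: 90.9
finger_force: 0.0
```

```bash
python3 - <<'E'
from h import *
o=get_obs(); im=capture("wrist"); cv2.imwrite("pics/w5.png",im[:,:,::-1])
print(o["tool_pos"],o["tcp_rot"])
d=np.load("w1.npz"); a=cam("wrist",dict(tool_pos=d["p"],tcp_rot=d["r"])); b=cam("wrist",o)
# expected px of originally seen points in the new view
H=im[:,:,::-1].copy()
for uv,z in [((327,252),73),((323,176),73),((313,18),71),((287,75),8),((347,71),8)]:
    q=proj(b,back(a,uv,z)); print(uv,q.round(1)); cv2.circle(H,tuple(int(v) for v in q.round()),3,(0,0,255),1)
cv2.imwrite("pics/c5.png",H[:300,150:500])
E
```

```text
[ 549.45124366 -367.97922263  153.22133173] [ 3.14071488e+00 -5.26531949e-04  2.64440900e-01]
(327, 252) [322.2 256.3]
(323, 176) [323.  181.5]
(313, 18) [323.   26.3]
(287, 75) [292.8  78.7]
(347, 71) [352.3  78.8]
```

View pics/c5.png

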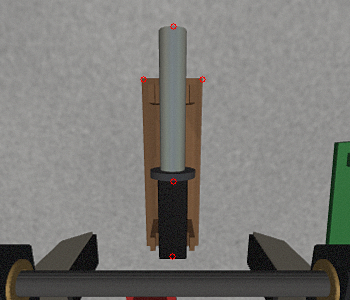

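c5 shows the drift home on its rest; the red marks of its first place fall on its rear end, handle front and tip to within 1–2 px. Next is the cell at about (523,146). I'll travel there while turning to the housing's yaw.

Call:
arm_command(
  gripper=[60,60,60,60,60],
  dp=[
    [0.26,-0.97,0],
    [0.34,-0.94,0],
    [0.42,-0.91,0],
    [0.5,-0.86,0],
    [0.58,-0.82,0],
  ],
  twist=[-1,-1,-1,-1,-1],
)

```text
time: 22.32
tool_pos: [549.0, -242.0, 151.6]
tcp_rot: [3.141, -0.0, 0.704]
contact_force: [0.2, -0.2, 1.0]
grip_width: 59.9
finger_force: 0.0
```

Call:
arm_command(
  gripper=[56,56,56,56,56],
  dp=[
    [0.64,-0.76,0],
    [0.71,-0.71,0],
    [0.77,-0.64,0],
    [0.82,-0.57,0],
    [0.87,-0.5,0],
  ],
  twist=[-1,-1,-1,-1,-1],
)

```text
time: 22.95
tool_pos: [549.1, -117.0, 151.6]
tcp_rot: [3.141, 0.0, 1.14]
contact_force: [-0.2, -0.4, -0.3]
grip_width: 55.8
finger_force: 0.0
```

Call:
arm_command(
  gripper=[56,56,56,56,56],
  dp=[
    [0.91,-0.42,0],
    [0.94,-0.34,0],
    [0.97,-0.26,0],
    [0.98,-0.17,0],
    [1,-0.08,0],
  ],
  twist=[-1,-1,-1,-1,-1],
)

```text
time: 23.58
tool_pos: [549.1, 8.2, 151.6]
tcp_rot: [3.141, 0.0, 1.576]
contact_force: [0.5, -0.3, -0.2]
grip_width: 56.1
finger_force: 0.0
```

Call:
arm_command(
  gripper=[56,56,56,56,56],
  dp=[
    [1,0,0],
    [1,0,0],
    [0,0,0],
    [0,0,0],
    [0,0,0],
  ],
  twist=[-1,-0.6,0,0,0],
)

```text
time: 24.2
tool_pos: [546.9, 56.4, 151.5]
tcp_rot: [3.141, 0.0, 1.712]
contact_force: [0.5, -0.2, 0.9]
grip_width: 55.5
finger_force: 0.0
```

```bash
python3 - <<'E'
from h import *
o=get_obs(); im=capture("wrist"); cv2.imwrite("pics/w6.png",im[:,:,::-1]); np.savez("w6.npz",p=o["tool_pos"],r=o["tcp_rot"])
T=R.from_euler("xyz",o["tcp_rot"]).as_matrix()
print(o["tool_pos"],o["tcp_rot"],"to cell",(T.T@(np.array([523.1,146.4,51])-o["tool_pos"])/25).round(2))
C=cam("top"); print("cup",back(C,(233,177),85))
C=cam("wrist",o); yaw=.145; c=np.array([500.6,58.2]); X=np.array([np.cos(yaw),np.sin(yaw)]);Y=np.array([-X[1],X[0]])
for y in (51,115): print(y,[proj(C,[*(c+(35+dx)*X+Y*y),63]).round() for dx in (-17,0,17)])
E
```

```text
[546.94949895  56.35082882 151.48394345] [3.14145443e+00 3.32035416e-04 1.71158988e+00] to cell [ 3.7  -0.44  4.02]
cup [623.73931343 151.79820241  85.        ]
51 [array([289., 138.]), array([309., 138.]), array([329., 138.])]
115 [array([286.,  54.]), array([308.,  54.]), array([330.,  54.])]
```

Call:
arm_command(
  gripper=[56,56,56,56,56],
  dp=[
    [1,-0.2,0],
    [1,-0.24,0],
    [1,0,0],
    [0.7,0,0],
    [0,0,0.5],
  ],
  twist=[0,0,0,0,0],
)

```text
time: 24.88
tool_pos: [523.5, 147.8, 139.2]
tcp_rot: [3.139, 0.0, 1.714]
contact_force: [-0.4, -1.2, -0.7]
grip_width: 56.0
finger_force: 0.0
```

Call:
arm_command(
  gripper=[56,56,56,56,56],
  dp=[
    [0,0,0.9],
    [0,0,0.9],
    [0,0,0.9],
    [0,0,0.5],
    [0,0,0.3],
  ],
  twist=[0,0,0,0,0],
)

```text
time: 25.5
tool_pos: [522.8, 146.6, 50.6]
tcp_rot: [-3.141, 0.0, 1.712]
contact_force: [0.3, 0.7, 0.3]
grip_width: 56.0
finger_force: 0.0
```

Call:
arm_command(
  gripper=[50,40,30,25,25],
  dp=[
    [0,0,0],
    [0,0,0],
    [0,0,0],
    [0,0,0],
    [0,0,0],
  ],
  twist=[0,0,0,0,0],
)

```text
time: 26.12
tool_pos: [523.1, 147.3, 52.0]
tcp_rot: [3.141, 0.0, 1.713]
contact_force: [-2.1, -0.8, 4.1]
grip_width: 33.0
finger_force: 30.0
```

Call:
arm_command(
  gripper=[25,25,25,25,25],
  dp=[
    [0,0,0],
    [0,0,0],
    [0,0,0],
    [0,0,0],
    [0,0,0],
  ],
  twist=[0,0,0,0,0],
)

```text
time: 26.75
tool_pos: [523.0, 147.3, 52.0]
tcp_rot: [3.141, 0.0, 1.713]
contact_force: [-1.3, -0.3, 6.0]
grip_width: 33.4
finger_force: 30.0
```

The width of 33.4 mm with an upward force means the pads bear about 3 mm above the cell's centre. I'll regrip 4 mm lower.

Call:
arm_command(
  gripper=[45,50,50,50,50],
  dp=[
    [0,0,0],
    [0,0,0],
    [0,0,0.13],
    [0,0,0],
    [0,0,0],
  ],
  twist=[0,0,0,0,0],
)

```text
time: 27.38
tool_pos: [522.8, 147.2, 48.0]
tcp_rot: [-3.141, 0.0, 1.713]
contact_force: [1.0, -0.2, -0.7]
grip_width: 49.7
finger_force: 0.0
```

Call:
arm_command(
  gripper=[40,30,25,25,25],
  dp=[
    [0,0,0],
    [0,0,0],
    [0,0,0],
    [0,0,0],
    [0,0,0],
  ],
  twist=[0,0,0,0,0],
)

```text
time: 28.0
tool_pos: [522.9, 147.2, 48.2]
tcp_rot: [3.141, 0.0, 1.713]
contact_force: [0.3, -0.7, 0.5]
grip_width: 33.2
finger_force: 30.0
```

Call:
arm_command(
  gripper=[25,25,25,25,25],
  dp=[
    [0,0,0],
    [0,0,0],
    [0,0,0],
    [0,0,0],
    [0,0,0],
  ],
  twist=[0,0,0,0,0],
)

```text
time: 28.62
tool_pos: [522.9, 147.2, 48.2]
tcp_rot: [3.141, 0.0, 1.713]
contact_force: [0.1, 1.0, 0.8]
grip_width: 33.1
finger_force: 30.0
```

Call:
arm_command(
  gripper=[25,25,25,25,25],
  dp=[
    [0,0,-0.3],
    [0,0,-0.6],
    [0,0,-0.8],
    [0,0,-0.9],
    [0,0,-0.9],
  ],
  twist=[0,0,0,0,0],
)

```text
time: 29.25
tool_pos: [522.8, 147.3, 137.5]
tcp_rot: [3.141, 0.0, 1.713]
contact_force: [0.1, -0.3, -0.5]
grip_width: 33.3
finger_force: 30.0
```

Call:
arm_command(
  gripper=[25,25,25,25,25],
  dp=[
    [0.6,-0.1,0],
    [0.9,-0.2,0],
    [1,-0.2,0],
    [1,-0.2,0],
    [1,-0.2,0],
  ],
  twist=[0,0,0,0,0],
)

```text
time: 29.88
tool_pos: [483.2, 256.8, 134.9]
tcp_rot: [-3.14, 0.0, 1.713]
contact_force: [-0.0, -0.9, -0.9]
grip_width: 33.0
finger_force: 30.0
```

Call:
arm_command(
  gripper=[25,25,25,25,25],
  dp=[
    [1,-0.2,0],
    [1,-0.2,0],
    [1,0,0],
    [1,0,0],
    [0.9,0,0],
  ],
  twist=[0,0,0,0,0],
)

```text
time: 30.5
tool_pos: [456.1, 376.6, 134.9]
tcp_rot: [-3.14, 0.001, 1.714]
contact_force: [-0.4, 0.9, -1.6]
grip_width: 33.2
finger_force: 30.0
```

```bash
python3 - <<'E'
from h import *
o=get_obs(); im=capture("wrist"); s=capture("side")
print(o["tool_pos"],o["tcp_rot"],o["grip_width"],o["contact_force"])
np.savez("w7.npz",p=o["tool_pos"],r=o["tcp_rot"])
w=cv2.resize(im[:,:,::-1],(480,300)); c=cv2.resize(s[230:400,230:400,::-1],(300,300))
cv2.imwrite("pics/c7.png",np.hstack([w,c]))
E
```

```text
[456.09763794 376.63457886 134.89222252] [-3.14016565e+00  5.35566010e-04  1.71371594e+00] 33.23810825625838 [-0.44965043  0.87999677 -1.57961659]
```

View pics/c7.png

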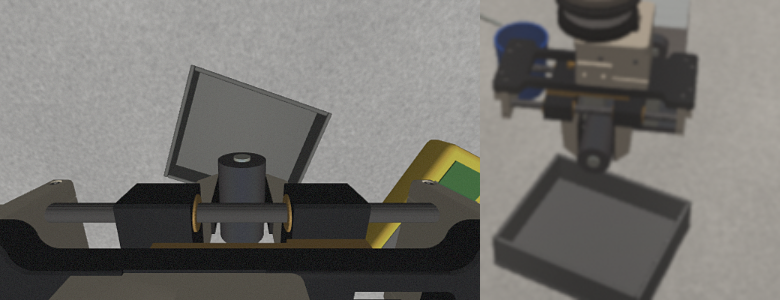

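The cell is held level in c7. Tray rim corners are at full-res px (257,88), (440,152) and (220,237). The meter is off to the right, so I'll check clearances.

```bash
python3 - <<'E'
from h import *
d=np.load("w7.npz"); o=dict(tool_pos=d["p"],tcp_rot=d["r"]); C=cam("wrist",o); T=R.from_euler("xyz",d["r"]).as_matrix()
P=[back(C,(u/.75,v/.75),42) for u,v in ((192,66),(330,114),(165,177))]
print(np.round(P),np.linalg.norm(P[0]-P[1]),np.linalg.norm(P[0]-P[2]))
yaw=np.arctan2(*(P[1]-P[0])[1::-1]); X=np.array([np.cos(yaw),np.sin(yaw),0]);Y=np.array([-X[1],X[0],0])
# P0-P1 is long (x) side at +y; centre
c=(P[0]+P[1])/2-70*Y; print("yaw",yaw,"centre",c,"tool shift/25",(T.T@(c-d["p"])/25).round(2))
# drop points
M=back(C,(405/.75,195/.75),48); print("meter near corner rel tool",(T.T@(M-d["p"])).round())
E
```

```text
[[388. 467.  42.]
 [551. 438.  42.]
 [365. 331.  42.]] 165.110743458815 138.22995088176717
yaw -0.17727223325754177 centre [457.27436177 383.44599876  42.        ] tool shift/25 [0.26 0.09 3.72]
meter near corner rel tool [-54. 207.  87.]
```

Call:
arm_command(
  gripper=[25,25,25,25,25],
  dp=[
    [0.26,0.09,0.3],
    [0,0,0.9],
    [0,0,0.9],
    [0,0,0.9],
    [0,0,0.8],
  ],
  twist=[0,0,0,0,0],
)

```text
time: 31.22
tool_pos: [458.6, 381.2, 39.2]
tcp_rot: [-3.141, 0.001, 1.712]
contact_force: [0.2, 0.5, -1.6]
grip_width: 33.4
finger_force: 30.0
```

Call:
arm_command(
  gripper=[25,25,25,25,25],
  dp=[
    [0,0,0.6],
    [0,0,0.3],
    [0,0,0.2],
    [0,0,0.1],
    [0,0,0],
  ],
  twist=[0,0,0,0,0],
)

```text
time: 31.85
tool_pos: [458.8, 382.1, 10.9]
tcp_rot: [3.141, -0.0, 1.713]
contact_force: [0.8, 0.5, -1.9]
grip_width: 33.2
finger_force: 30.0
```

Call:
arm_command(
  gripper=[25,25,25,25,25],
  dp=[
    [0,0,0.06],
    [0,0,0.05],
    [0,0,0],
    [0,0,0],
    [0,0,0],
  ],
  twist=[0,0,0,0,0],
)

```text
time: 32.48
tool_pos: [458.7, 382.0, 8.0]
tcp_rot: [3.142, 0.0, 1.713]
contact_force: [0.3, 0.4, -1.2]
grip_width: 33.0
finger_force: 30.0
```

Call:
arm_command(
  gripper=[35,36,38,41,44],
  dp=[
    [0,0,0],
    [0,0,0],
    [0,0,0],
    [0,0,0],
    [0,0,0],
  ],
  twist=[0,0,0,0,0],
)

```text
time: 33.1
tool_pos: [458.6, 382.0, 7.9]
tcp_rot: [3.142, 0.0, 1.713]
contact_force: [-0.2, 0.1, -0.3]
grip_width: 43.0
finger_force: 0.0
```

Call:
arm_command(
  gripper=[46,48,50,52,54],
  dp=[
    [0,0,0],
    [0,0,0],
    [0,0,0],
    [0,0,0],
    [0,0,0],
  ],
  twist=[0,0,0,0,0],
)

```text
time: 33.72
tool_pos: [458.7, 382.0, 7.9]
tcp_rot: [3.142, 0.0, 1.713]
contact_force: [0.6, 0.3, -1.2]
grip_width: 53.9
finger_force: 0.0
```

Call:
arm_command(
  gripper=[54,54,54,54,54],
  dp=[
    [0,0,-0.4],
    [0,0,-0.9],
    [0,0,-1],
    [0,0,-1],
    [0,0,-1],
  ],
  twist=[0,0,0,0,0],
)

```text
time: 34.35
tool_pos: [458.7, 382.1, 117.1]
tcp_rot: [3.141, -0.0, 1.713]
contact_force: [0.6, 0.6, 0.5]
grip_width: 54.1
finger_force: 0.0
```

Call:
arm_command(
  gripper=[54,54,54,54,54],
  dp=[
    [0,0,-1],
    [-1,0,-1],
    [-1,0,0],
    [-1,0,0],
    [-1,0,0],
  ],
  twist=[0,0,0,0,0],
)

```text
time: 34.98
tool_pos: [472.9, 282.3, 166.4]
tcp_rot: [3.14, -0.0, 1.713]
contact_force: [0.2, -0.4, -1.2]
grip_width: 54.2
finger_force: 0.0
```

```bash
python3 - <<'E'
from h import *
import time
def find(i):
    o=get_obs(); im=capture("wrist"); C=cam("wrist",o); cv2.imwrite(f"pics/w8{i}.png",im[:,:,::-1])
    c=[457.3,383.4]; yaw=-.177; X=np.array([np.cos(yaw),np.sin(yaw)]);Y=np.array([-X[1],X[0]])
    # rectify the tray interior at z=22, 1 px = 1 mm
    q=np.float32([proj(C,[*(c+X*sx*80+Y*sy*65),22]) for sx,sy in ((-1,1),(1,1),(1,-1),(-1,-1))])
    H=cv2.getPerspectiveTransform(q,np.float32([[0,0],[160,0],[160,130],[0,130]]))
    r=cv2.warpPerspective(cv2.cvtColor(im,cv2.COLOR_RGB2GRAY),H,(160,130)); return r,q,o
r,q,o=find(0); print(q.round(),o["tool_pos"],o["time"])
m=cv2.GaussianBlur(r,(0,0),2)
for row in m[5::10,4::8]: print(*row)
E
```

```text
[[259. -14.]
 [422.  48.]
 [373. 176.]
 [227. 127.]] [472.91939451 282.28451321 166.37098264] 34.975
1 18 65 94 97 97 97 97 98 98 97 98 97 97 97 97 97 96 96 78
70 102 103 103 104 104 104 104 105 105 104 105 105 104 104 104 104 103 103 81
70 103 103 104 104 104 104 104 105 105 105 105 105 104 104 104 104 104 103 82
71 103 103 104 104 105 105 105 99 82 67 99 105 105 105 104 104 104 103 81
71 103 104 104 104 104 105 59 64 64 64 71 106 105 105 105 104 104 104 81
72 103 104 104 105 105 105 79 62 64 64 58 104 105 106 105 105 104 104 81
72 103 104 105 105 105 105 103 57 64 64 63 85 106 106 105 105 105 104 82
71 103 104 105 104 105 106 106 65 63 64 64 60 106 106 105 105 104 104 82
72 103 104 104 105 105 105 106 99 59 64 64 60 96 106 106 105 105 104 81
71 103 104 105 105 106 106 106 106 59 65 77 97 106 106 106 106 105 105 82
72 103 104 105 105 105 106 106 106 106 106 107 107 106 106 106 106 105 105 83
72 104 104 104 105 105 106 106 106 107 106 107 107 107 106 106 106 105 105 81
67 91 91 92 92 92 92 93 93 94 94 93 94 94 94 93 93 93 93 75
```

The rectified tray view shows the cell (dark, about 34 × 62 mm) on its side in the middle of the tray. I'll check that it isn't rolling, then hand in.

```bash
python3 - <<'E'
from h import *
a=cv2.imread("pics/w80.png").astype(int)
for _ in range(6): im=capture("wrist")
print("mean diff",np.abs(a[:130,220:430]-im[:130,220:430,::-1]).mean(), get_obs()["dq"].round(3))
print(close_job())
E
```

```text
mean diff 5.253382173382174 [ 0.002  0.004  0.005  0.     0.    -0.002]
the job is handed in; nothing more can be done
None
```

The job is handed in at about 35 s of the 69 s allowed: the short cell was pushed out of the far bore and laid on its side mid-tray, the drift is back on its rest, and the long cell and other things were left alone; the verdict was not shown.

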